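# Clamp a stone slab down with the wing nut

## Task

Clamp the agate slab for drilling: with the fingertips, push the clamp's strap round over the slab until it rests against its stop pin, then run the wing nut down with strokes on its wings until the foot presses firmly on the slab, half a turn to a turn and a half past first touch. Only push with the fingertips, never grip or force the nut; leave the slab lying where it is and the tools and stones around it undisturbed, and finish with the hand clear.

Things in the scene. Friction and masses are not known exactly. Their poses are not given: they have to be found in the camera images.
- slab_clamp: Fixed slab clamp, a grey painted steel plate 130 (x) x 220 (y) x 12 mm. Origin on its underside, 5 mm to +y of its centre. In its frame, heights above the worktop: vertical steel stud 12 mm thick at (0, -70 mm), top 79; rubber pad under the slab, 84 x 116 mm round (-6, 40), top 15; low steel fence on the pad's +x side, top 20; stop pin 8 mm thick at (15, -25), top 46.
- wing_nut (a joint): Turn of the wing nut, rad, growing clockwise from above; this lowers nut, strap and foot together, 3 mm a turn. Starts at 1.5 to 5.5. With the strap over the slab the foot first touches it at about 8.4 and presses with about 7.5 N at 11.5, 14.5 N at 14.7; the thread ends at 22. Turns easily (0.03 N m, about 1 N at a wing) and stays where left.
- nut_middle (a point): On the steel wing nut's axis, half-way up the wings; turns and sinks with it (70 mm above the worktop at joint value 5.2). x along the two wings, z up. Wings: 65 mm over the tips, 5 mm thick, from 13 mm below to 13 mm above this point. Hub 23 mm across, its top 4.5 mm below this point; the stud ends 7 to 14 mm above this point. The strap's top is 22 mm below this point.
- strap (a joint): Swing of the strap about the stud, rad: 0 = against the stop pin, pointing along the clamp's +y with its foot over the slab; grows anticlockwise seen from above (at 1.57 it points along the clamp's -x). Range 0 to 1.7. Starts at 0.9 to 1.4, pushed easily (0.04 N m) and stays where it is left.
- strap_end (a point): Middle of the strap's thickness on the foot's axis, 100 mm from the stud axis; z up, y along the strap away from the stud. The strap is a dark steel bar 22 mm wide, 8 mm thick, with a round end 12.5 mm beyond this point; at the start its underside is about 40 mm above the worktop, lower as the nut goes down.
- foot: Spring-loaded rubber foot, 19 mm across, under the end of the strap; origin at the centre of its underside, z up. Hangs 17 mm below the strap's underside until it meets the slab, then its stem slides up through the strap against an 8 N/mm spring. Underside 1.3 to 3.3 mm above the slab's top at the start.
- slab_middle (a point): Centre of the loose banded agate slab, 64 x 94 x 6 mm, lying flat on the black rubber pad (its top 21 mm above the worktop).
- pencil: Pencil, 142 mm long, 7 mm thick, lying in front of the clamp. Leave alone. Origin: middle of its underside.
- stone_oval: Oval domed stone, 25 x 34 x 9 mm, beside the clamp. Leave alone. Origin: middle of its underside.
- stone_rough: Piece of rough stone, 40 x 44 x 20 mm, behind the clamp. Leave alone. Origin: middle of its underside.
- stone_round: Round domed stone, 25 x 25 x 8 mm, beside the clamp. Leave alone. Origin: middle of its underside.
- pliers: Small pliers, 156 mm long, 12 mm high, at the right. Leave alone. Origin: middle of the underside.
- tweezers: Steel tweezers, 132 mm long, 10 mm high, at the right behind. Leave alone. Origin: middle of the underside.
- syringe: Paste syringe, 128 mm long, 15 mm high, at the left. Leave alone. Origin: middle of its underside.

How it is judged (in metres and radians):
On the way, in this order (a step that is already met when the one before it is completed fails the run):
1. the strap has been pushed round over the slab (value of joint strap below 0.12 rad), for 0.2 s.
2. the wing nut has been run down until the foot presses firmly on the slab (contact force between foot and slab above 4 N), for 0.2 s.
At the end, for the whole second after the job is handed in: The strap is within 0.12 rad of its stop, the foot presses on the slab with more than 4 N (the nut about 0.3 turn past first touch, and not run down further than 19.5 rad, 1.75 turns past it), and the slab lies still within 8 mm of where it was (value of joint strap below 0.12 rad and contact force between foot and slab above 4 N and value of joint wing_nut below 19.5 rad and distance of slab_middle from where it was at the start of the episode below 0.008 m and linear speed of slab below 0.01 m/s).
It fails at once if the slab is dragged or lifted (more than 12 mm) (distance of slab_middle from where it was at the start of the episode above 0.012 m).
It fails at once if the wing nut is gripped or forced (fingers on it with more than 30 N) (contact force between the fingers and wing_nut above 30 N).
It fails at once if a bystander is moved by more than 15 mm (distance of any of pencil, stone_oval, stone_rough, stone_round, pliers, tweezers, syringe from where it was at the start of the episode above 0.015 m).
It also fails if it takes over 72 s, if anything falls off the work surface, if the arm or the gripper's body presses on something with over 40 N, if the wrist force passes 120 N, or if a joint passes its speed limit or range.

## Robot

A 6-joint arm with a two-finger parallel gripper is mounted at the origin on a cart in front of the work surface, level with it; the furniture and walls round the work are solid. World frame = base frame: x ahead of the robot, y to its left, z up, the work surface at z = 0. Lengths are in mm, angles in degrees, forces in N, time in s.
With the tool pointing down it reaches from about 350 to 850 mm from the base axis. Payload 8.1 kg.
Tool frame: the origin (TCP) lies midway between the tips of the shut fingers; the grasp point (between the pads) lies 19 mm behind it; z points along the fingers, y is the line along which they close (so a half turn about z gives the same grasp; the last joint's range is limited). The gripper opens to 85 mm and grips with 20 to 120 N. Pads are 22 mm wide; open, the fingers measure 114 mm over their backs; the gripper's body (76 mm by 85 mm) begins 54 mm behind the grasp point. The pads swing forward as they close: fully open they stand 13 mm farther back than shut.
Start: joints at [64.148, 7.471, 85.268, -0, 87.261, -4.893], TCP at [214.597, 560.315, 207.192] pointing down, gripper open.
Joint ranges: [-169.43, 169.43], [-51.17, 129.36], [1.28, 143.12], [-76.62, 256.62], [0, 156.53], [-152.29, 152.29]. Speed limits (degrees/s): [136.94, 136.94, 159.86, 180, 180, 180].

## Interface

Orientations are given as [roll, pitch, yaw] about the fixed x, y, z axes, in that order (R = Rz(yaw) Ry(pitch) Rx(roll)).
In Python, from bench import r gives the robot as it stands. The module is installed in compiled form; this text tells all that it offers.
- The arm moves only by the tool jog_arm, never from a script. Its argument "rows" is a list of rows, each a list of 2 entries, a list of its own where there are three numbers: the shift along the tool's x, y, z in mm, then the turn, a rotation vector about the tool's x, y, z in rad. A call has 1 to 10 rows; each row is the pose to reach, as a shift and turn from the pose commanded when the call began, along the tool's axes at that moment; what a row does not reach only later rows make up. A row lasts 1/10 s, in which the tool goes at most 50 mm and 8.59 degrees, less where a joint would pass 70% of its speed; a pose out of reach is approached as far as the arm can. A call with a gripper value outside its range is refused whole. "grip" is the finger opening in mm, from 0 to 85.4, set as the call begins (left out, the last holds). The fingers move at their own pace and stop on an object; "force" is the grip in N (left out, the last holds). Time passes only in rows, so rows that repeat a pose let the fingers close. It gives the time, the measured TCP pose, the force, the opening and the grip force at its end, in the units of the state.
- r.sense(): the state, without advancing time (a new reading comes with each control period).
- r.snapshot(name): name is "scene" or "top"; returns (picture, depth): 420x560x3 uint8, blue, green, red; 420x560 float32, mm along the optical axis (not along the pixel's ray), 0 where there is no reading.
- r.camera_params(name): a dict with "fx", "fy", "cx", "cy" (pixels), "dist_coeffs" ([k1, k2, p1, p2, k3] as OpenCV has them; the pictures are not rectified), "pose" (4x4, takes a point from camera to world coordinates). Camera axes: x right, y down, z forward; pixel columns grow to the right and rows downward; lengths in mm; the calibration is good to about 2 mm. A picture is of the moment at which its call begins. camera_params takes no time and is no camera call.
- r.hand_in(): hands the job in; it is judged then, once.
The state is a dict: "time": time; "joint_pos": joint angles; "qd": joint speeds; "joint_efforts": joint torques, N m; "tool_pos": TCP position; "tcp_rot": TCP orientation; "ft_force": force on the tool from outside, world axes, zero at the start; "wrist_torque": the same for the moment, N m; "finger_gap": finger opening in mm; "grip_force": force on a finger pad.
Only numpy, scipy, OpenCV 4.12 (cv2) and the standard library are available. Lean on these libraries where they do the work, as an engineer would, in place of code of your own. Each camera call takes 0.05 s, during which the arm holds its last target. There are 200 camera calls.

## Working session

There is one attempt and no reset: what is moved stays moved. The work goes in short steps, Python scripts to look and compute and a tool call to move; the robot and the scene stay as the last step left them, time stands still between calls to the robot, and variables do not carry over. Pictures are saved under pics/ and viewed, at most 10 in all, crops included, and the job is handed in when it is done.

Besides the shell and the picture viewer there is one more tool, called after "Call:" in YAML: its name, and indented under it one key for each argument. jog_arm: Moves the arm, as the interface text tells. Its arguments: {"type":"object","properties":{"rows":{"type":"array"},"grip":{"type":"number"},"force":{"type":"number"}},"required":["rows"]}

```bash
mkdir -p pics
cat > h.py <<'E'
import numpy as np, cv2
from bench import r
def snap(n,f):
    p,d=r.snapshot(n); cv2.imwrite(f'pics/{f}.png',p); np.save(f'pics/{f}.npy',d); return p,d
def ray(n,u,v):
    c=r.camera_params(n);K=np.array([[c['fx'],0,c['cx']],[0,c['fy'],c['cy']],[0,0,1.]])
    q=cv2.undistortPoints(np.array([[[u,v]]],float),K,np.array(c['dist_coeffs'],float))[0,0]
    T=np.array(c['pose']);return T[:3,3],T[:3,:3]@np.array([q[0],q[1],1])
def atz(n,u,v,z):
    o,d=ray(n,u,v);return o+d*(z-o[2])/d[2]
def atd(n,u,v,D):
    o,d=ray(n,u,v);return o+d*D[int(v),int(u)]
def proj(n,P):
    c=r.camera_params(n);K=np.array([[c['fx'],0,c['cx']],[0,c['fy'],c['cy']],[0,0,1.]])
    T=np.linalg.inv(np.array(c['pose']))
    return cv2.projectPoints(np.array(P,float).reshape(-1,1,3),cv2.Rodrigues(T[:3,:3])[0],T[:3,3],K,np.array(c['dist_coeffs'],float))[0][:,0]
E
python3 - <<'E'
from h import *
for n in('top','scene'):
    snap(n,n+'0');c=r.camera_params(n);print(n,c['fx'],np.round(c['pose'],2).tolist())
print(r.sense())
E
```

```text
top 435.990127211706 [[-0.03, -0.99, 0.16, 458.0], [-1.0, 0.03, 0.02, -56.95], [-0.03, -0.16, -0.99, 946.52], [0.0, 0.0, 0.0, 1.0]]
scene 521.1491104893489 [[-0.51, -0.39, 0.77, -149.43], [-0.86, 0.23, -0.45, 401.0], [0.0, -0.89, -0.46, 513.95], [0.0, 0.0, 0.0, 1.0]]
{'time': 0.1, 'joint_pos': array([ 6.41485000e+01,  7.51097084e+00,  8.53225644e+01,  9.25979378e-04,
        8.72637517e+01, -4.89504231e+00]), 'qd': array([ 0.06328362, -0.04173843, -0.04598406, -0.03292611, -0.07185741,
       -0.05276606]), 'joint_efforts': array([ 2.75129183e-03, -5.70949709e+01, -5.01944768e+01, -4.86500448e-05,
        8.09695252e-03,  1.37332032e-05]), 'tool_pos': array([214.3496904 , 559.82318244, 206.25196519]), 'tcp_rot': array([-1.79903147e+02, -9.22302758e-03,  1.59043490e+02]), 'ft_force': array([ 0.44957334,  0.02381443, -0.41551479]), 'wrist_torque': array([-0.06362498, -0.04666554,  0.00224516]), 'grip_force': 0.0, 'finger_gap': 85.00434320652978}
```

View pics/top0.png

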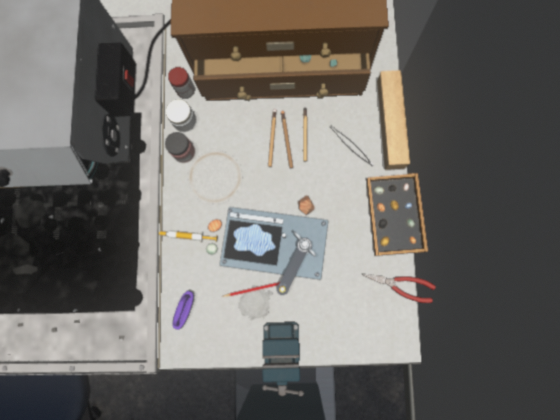

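View pics/scene0.png

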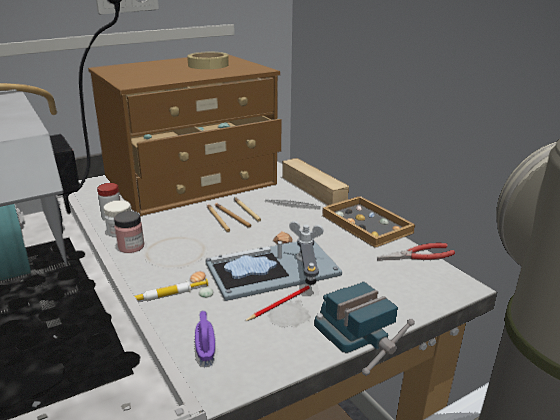

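The top view shows the clamp plate around (275,243), the nut at (305,244), the strap end near (284,290), and the slab at (253,240). The scene view agrees. The pencil is just below the clamp at (250,290). I'll enlarge both.

Run:
```python
import cv2,numpy as np
a=cv2.imread('pics/top0.png')[195:305,205:345];cv2.imwrite('pics/c1.png',cv2.resize(a,None,fx=5.6,fy=5.4,interpolation=cv2.INTER_CUBIC) if 0 else cv2.resize(a,None,fx=5,fy=5,interpolation=cv2.INTER_CUBIC))
b=cv2.imread('pics/scene0.png')[210:310,200:350];cv2.imwrite('pics/c2.png',cv2.resize(b,None,fx=5,fy=5,interpolation=cv2.INTER_CUBIC))
```

```text
(no output)
```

View pics/c1.png

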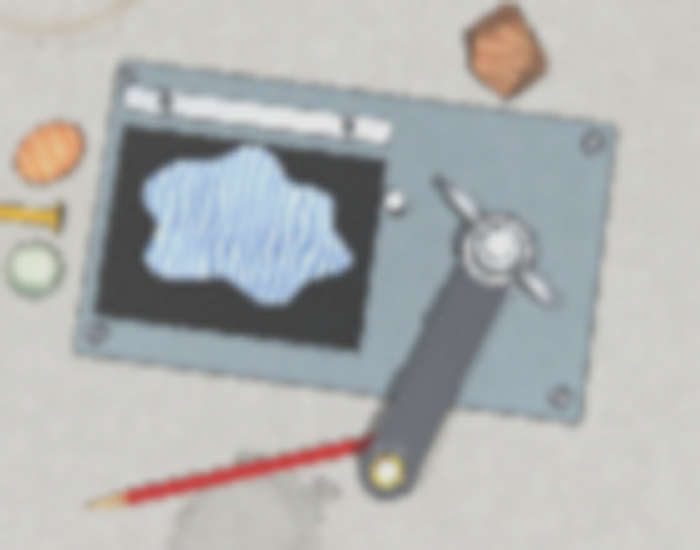

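View pics/c2.png

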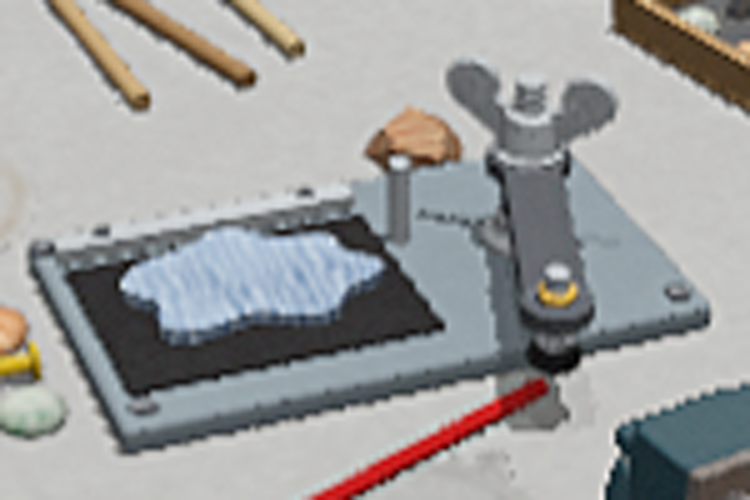

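The top crop shows the plate corners at (122,62), (618,125), (582,422) and (75,355), and the stud top at (500,243). The pin is at (396,203), the strap's end bolt at (387,470), and the wing tips at (440,183) and (550,302). The pencil end lies just under the strap's tip.

Run:
```python
from h import *
from scipy.optimize import least_squares
f=lambda u,v:(205+u/5-.4,195+v/5-.4)
D=np.load('pics/top0.npy')
pts=[((65,105,12),(122,62)),((65,-115,12),(618,125)),((-65,-115,12),(582,422)),((-65,105,12),(75,355)),((0,-70,79),(500,243)),((15,-25,46),(396,203))]
W=np.array([atz('top',*f(*p[1]),p[0][2]) for p in pts]);C=np.array([p[0] for p in pts],float)
def T(q,c):
    a=q[2];return np.c_[q[0]+np.cos(a)*c[:,0]-np.sin(a)*c[:,1],q[1]+np.sin(a)*c[:,0]+np.cos(a)*c[:,1]]
s=least_squares(lambda q:(T(q,C)-W[:,:2]).ravel(),[450,0,0]);print(s.x,np.degrees(s.x[2]));print((T(s.x,C)-W[:,:2]).round(1))
st=T(s.x,np.array([[0,-70,0.]]))[0];print('stud',st)
for z in(48,52,56):
    e=atz('top',*f(387,470),z);d=e[:2]-st;print(z,e,np.hypot(*d),np.arctan2(d[1],d[0])-s.x[2]-np.pi/2)
e1=atd('top',*f(387,470),D);print('depth end',e1, 'strap',atd('top',*f(430,380),D))
for t in((440,183),(550,302),(470,212),(530,278),(500,243),(480,235)):
    print(t,atz('top',*f(*t),79)[:2],atd('top',*f(*t),D))
print('slab',atz('top',*f(245,225),21), 'pencil end',atz('top',*f(368,443),6),'tip',atz('top',*f(88,505),4))
for n,u in(('rough',(505,50)),('oval',(50,152)),('round',(35,268)),('syr end',(60,215))):print(n,atz('top',*f(*u),8))
# cross-check in scene image
P=[[*T(s.x,np.array([c]))[0],c[2]] for c in C];print(((proj('scene',P)-[200,210])*5).round(0))
```

```text
[ 5.46040902e+02 -5.81135076e+00 -1.58723520e-01] -9.094187821256222
[[ 1.1  1.3]
 [ 0.8 -0.9]
 [-1.1 -0.9]
 [-0.5  0.8]
 [-0.7 -0.3]
 [ 0.4 -0.1]]
stud [534.97684841 -74.93143995]
48 [447.38272839 -26.30144962  48.        ] 100.18785265916753 1.2227128482101093
52 [447.42997748 -26.43788357  52.        ] 100.08036580611521 1.2236755736272094
56 [447.47722656 -26.57431752  56.        ] 99.97297191098214 1.2246403683158138
depth end [447.54727421 -26.7765834   61.93007485] strap [483.15382797 -44.85415392  50.38547888]
(440, 183) [560.45142844 -51.49268891] [568.39659177 -51.06960075  11.72598263]
(550, 302) [511.68897744 -93.6805221 ] [511.57787053 -93.6045122   80.79516385]
(470, 212) [548.44550954 -63.12212952] [547.73310035 -63.07350416  85.8328668 ]
(530, 278) [521.42549401 -86.10236941] [520.8499649  -85.83784024  86.87147718]
(500, 243) [535.69816311 -74.66921183] [535.91648571 -74.71900244  76.5624954 ]
(480, 235) [539.12654025 -66.81352109] [540.12274753 -66.93465433  68.34765692]
slab [551.76266844  32.58618896  21.        ] pencil end [458.46525418 -17.05738053   6.        ] tip [435.3613203  103.39604984   4.        ]
rough [626.43034873 -81.17255572   8.        ]
oval [587.50336175 118.69490644   8.        ]
round [537.03338493 125.28985045   8.        ]
syr end [559.76352781 114.34994752   8.        ]
[[ 27. 239.]
 [564. 135.]
 [720. 299.]
 [129. 430.]
 [535.  76.]
 [403. 159.]]
```

```bash
cat >> h.py <<'E'
def plan(x,y,z,yaw):
    s=r.sense();p=s['tool_pos'];a=np.radians(s['tcp_rot'][2]);d=np.array([x,y,z])-p
    print('shift',np.round([np.cos(a)*d[0]+np.sin(a)*d[1],np.sin(a)*d[0]-np.cos(a)*d[1],-d[2]],1),'turnz',round(-np.radians(yaw)+a,3),'t',s['time'])
E
python3 - <<'E'
from h import *
D=np.load('pics/top0.npy');cl=np.array([546.04,-5.81]);a=-.1587
def w(x,y,z):return [cl[0]+np.cos(a)*x-np.sin(a)*y,cl[1]+np.sin(a)*x+np.cos(a)*y,z]
def h(ps):
    o=[]
    for P in ps:
        u,v=proj('top',[P])[0]
        for du in(-1,0,1):
            for dv in(-1,0,1):o.append(atd('top',round(u)+du,round(v)+dv,D)[2])
    return np.median(o),np.std(o)/len(o)**.5
q=1.2235;d=(-np.sin(q),np.cos(q))
print('plate',h([w(40,-90,12),w(-40,-100,12),w(30,-60,12),w(45,-30,12)]))
print('slab',h([w(-6,y,21) for y in(20,30,40,50,60)]))
print('strap',h([w(d[0]*k,-70+d[1]*k,49) for k in(35,45,55,65,75,85)]))
print('vise',h([[350,-30,60]]),[atd('top',u,v,D).round() for u,v in((270,325),(295,325),(280,345),(280,322))])
plan(456,-72,120,61)
E
```

```text
plate (np.float64(12.774594964446408), np.float64(0.2695263173560956))
slab (np.float64(21.954779709655895), np.float64(0.24123869146309898))
strap (np.float64(50.29536067159654), np.float64(0.20906132194611887))
vise (np.float64(70.38340992637461), np.float64(2.6398896231190254)) [array([376.,  -0.,  51.]), array([372., -50.,  23.]), array([340., -21.,  76.]), array([378., -19.,  16.])]
shift [-451.6 -503.6   86.3] turnz 1.711 t 0.1
```

Call:
jog_arm:
  rows:
    - [[-225, -252, 0], [0, 0, 0.8]]
    - [[-225, -252, 0], [0, 0, 0.8]]
    - [[-225, -252, 0], [0, 0, 0.8]]
    - [[-452, -504, 0], [0, 0, 1.71]]
    - [[-452, -504, 0], [0, 0, 1.71]]
    - [[-452, -504, 0], [0, 0, 1.71]]
    - [[-452, -504, 0], [0, 0, 1.71]]
    - [[-452, -504, 0], [0, 0, 1.71]]
    - [[-452, -504, 0], [0, 0, 1.71]]
    - [[-452, -504, 0], [0, 0, 1.71]]
  grip: 0

```text
time: 1.1
tool_pos: [393.2, 91.3, 207.1]
tcp_rot: [180.0, -0.0, 72.8]
ft_force: [1.9, 0.2, -0.2]
finger_gap: 0.5
grip_force: 0.0
```

```bash
python3 -c "
from h import *
plan(456,-72,120,61)"
```

```text
shift [-137.4  108.4   87.1] turnz 0.205 t 1.1
```

Call:
jog_arm:
  rows:
    - [[-137, 108, 0], [0, 0, 0.2]]
    - [[-137, 108, 0], [0, 0, 0.2]]
    - [[-137, 108, 0], [0, 0, 0.2]]
    - [[-137, 108, 0], [0, 0, 0.2]]
    - [[-137, 108, 80], [0, 0, 0.2]]
    - [[-137, 108, 80], [0, 0, 0.2]]
    - [[-137, 108, 80], [0, 0, 0.2]]
    - [[-137, 108, 80], [0, 0, 0.2]]

```text
time: 1.9
tool_pos: [456.1, -69.1, 127.3]
tcp_rot: [-179.9, 0.0, 61.6]
ft_force: [1.3, 0.4, 0.1]
finger_gap: -0.0
grip_force: 0.0
```

```bash
python3 -c "
from h import *
plan(456,-72,36,61)"
```

```text
shift [-2.6  1.3 91.3] turnz 0.011 t 1.9
```

Call:
jog_arm:
  rows:
    - [[-3, 1, 45], [0, 0, 0.01]]
    - [[-3, 1, 91], [0, 0, 0.01]]
    - [[-3, 1, 91], [0, 0, 0.01]]
    - [[-3, 1, 91], [0, 0, 0.01]]

```text
time: 2.3
tool_pos: [456.9, -72.3, 38.2]
tcp_rot: [180.0, -0.0, 61.1]
ft_force: [0.6, -0.5, 0.9]
finger_gap: 0.1
grip_force: 0.0
```

```bash
python3 -c "
from h import *
for f in np.arange(61,-10,-7.):
    t=np.radians(f);T=np.array([np.cos(t),np.sin(t)]);d=np.array([-T[1],T[0]]);p=np.array([535,-75])+70*d-22*T
    print(f,end=' ');plan(*p,36,f)"
```

```text
61.0 shift [13.5 -0.4  2.2] turnz 0.002 t 2.3
54.0 shift [22.2 -2.5  2.2] turnz 0.124 t 2.3
47.0 shift [31.1 -3.6  2.2] turnz 0.246 t 2.3
40.0 shift [40.1 -3.6  2.2] turnz 0.368 t 2.3
33.0 shift [49.  -2.5  2.2] turnz 0.49 t 2.3
26.0 shift [57.6 -0.3  2.2] turnz 0.612 t 2.3
19.0 shift [66.   3.   2.2] turnz 0.735 t 2.3
12.0 shift [73.9  7.2  2.2] turnz 0.857 t 2.3
5.0 shift [81.2 12.3  2.2] turnz 0.979 t 2.3
-2.0 shift [87.9 18.3  2.2] turnz 1.101 t 2.3
-9.0 shift [93.7 25.1  2.2] turnz 1.223 t 2.3
```

Call:
jog_arm:
  rows:
    - [[7, 0, 1], [0, 0, 0]]
    - [[13, 0, 1], [0, 0, 0]]
    - [[18, -1, 1], [0, 0, 0.06]]
    - [[22, -2, 1], [0, 0, 0.12]]
    - [[27, -3, 1], [0, 0, 0.18]]
    - [[31, -3.5, 1], [0, 0, 0.24]]
    - [[36, -3.5, 1], [0, 0, 0.3]]
    - [[40, -3.5, 1], [0, 0, 0.37]]
    - [[44.5, -3, 1], [0, 0, 0.43]]
    - [[49, -2.5, 1], [0, 0, 0.49]]

```text
time: 3.3
tool_pos: [479.4, -27.7, 37.3]
tcp_rot: [179.9, -0.1, 32.9]
ft_force: [1.0, 0.3, -1.2]
finger_gap: 0.1
grip_force: 0.0
```

```bash
python3 -c "
from h import *
for f in np.arange(29.5,-10,-3.5):
    t=np.radians(f);T=np.array([np.cos(t),np.sin(t)]);d=np.array([-T[1],T[0]]);p=np.array([535,-75])+70*d-22*T
    print(f,end=' ');plan(*p,36,f)
snap('top','t1');p=cv2.imread('pics/t1.png')[195:305,205:345];cv2.imwrite('pics/t1c.png',cv2.resize(p,None,fx=5,fy=5,interpolation=cv2.INTER_CUBIC))"
```

```text
29.5 shift [ 3.2 -1.3  1.3] turnz 0.059 t 3.3
26.0 shift [ 7.5 -2.3  1.3] turnz 0.12 t 3.3
22.5 shift [12.  -3.   1.3] turnz 0.181 t 3.3
19.0 shift [16.4 -3.4  1.3] turnz 0.242 t 3.3
15.5 shift [20.9 -3.5  1.3] turnz 0.303 t 3.3
12.0 shift [25.4 -3.4  1.3] turnz 0.364 t 3.3
8.5 shift [29.8 -3.   1.3] turnz 0.425 t 3.3
5.0 shift [34.3 -2.3  1.3] turnz 0.487 t 3.3
1.5 shift [38.7 -1.4  1.3] turnz 0.548 t 3.3
-2.0 shift [43.  -0.1  1.3] turnz 0.609 t 3.3
-5.5 shift [47.2  1.3  1.3] turnz 0.67 t 3.3
-9.0 shift [51.3  3.1  1.3] turnz 0.731 t 3.3
```

View pics/t1c.png

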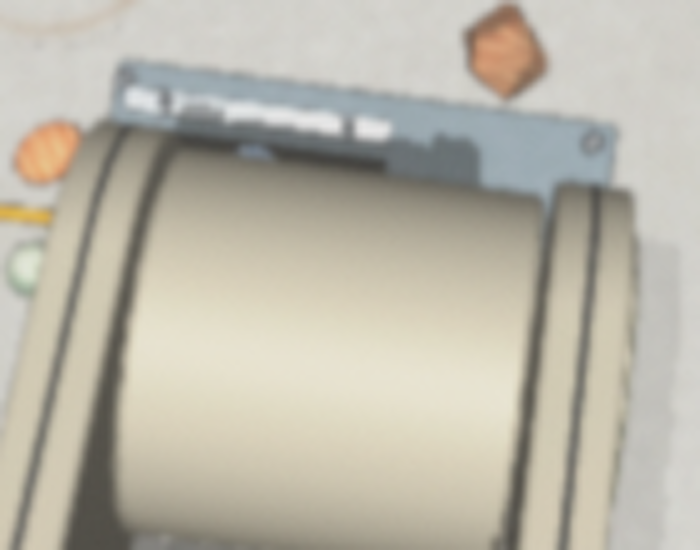

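The arm hides the clamp in this view, so I'll carry on along the arc.

Call:
jog_arm:
  rows:
    - [[4, -1, 1], [0, 0, 0.06]]
    - [[8, -2, 1], [0, 0, 0.12]]
    - [[13, -3, 1], [0, 0, 0.18]]
    - [[18, -3.5, 1], [0, 0, 0.24]]
    - [[23, -3.5, 1], [0, 0, 0.31]]
    - [[28, -3, 1], [0, 0, 0.4]]
    - [[33, -2.5, 1], [0, 0, 0.48]]
    - [[38, -1.5, 1], [0, 0, 0.55]]
    - [[42, -0.5, 1], [0, 0, 0.6]]
    - [[46, 1, 1], [0, 0, 0.66]]

```text
time: 4.35
tool_pos: [518.2, -3.6, 35.9]
tcp_rot: [-180.0, -0.1, -4.8]
ft_force: [-0.4, 0.7, -0.2]
finger_gap: -0.4
grip_force: 0.0
```

Call:
jog_arm:
  rows:
    - [[1.5, 0, 0], [0, 0, 0.02]]
    - [[3, 0, 0], [0, 0, 0.04]]
    - [[3, 0, 0], [0, 0, 0.06]]

```text
time: 4.65
tool_pos: [520.2, -4.3, 34.8]
tcp_rot: [-180.0, -0.1, -8.3]
ft_force: [-0.5, 0.3, -0.4]
finger_gap: -0.2
grip_force: 0.0
```

```bash
python3 -c "
from h import *
f=-9
t=np.radians(f);T=np.array([np.cos(t),np.sin(t)]);d=np.array([-T[1],T[0]]);p=np.array([535,-75])+70*d-22*T
plan(*p,36,f)"
```

```text
shift [ 3.7 -2.4 -1.2] turnz 0.013 t 4.65
```

Call:
jog_arm:
  rows:
    - [[1, 0, -0.5], [0, 0, 0.01]]
    - [[2, 0, -1], [0, 0, 0.01]]
    - [[3, 0, -1], [0, 0, 0.01]]
    - [[3.5, 0, -1], [0, 0, 0.01]]
    - [[3.5, 0, -1], [0, 0, 0.01]]

```text
time: 5.15
tool_pos: [523.2, -4.8, 35.2]
tcp_rot: [180.0, 0.0, -8.8]
ft_force: [0.0, -0.3, 0.8]
finger_gap: 0.0
grip_force: 0.0
```

Call:
jog_arm:
  rows:
    - [[0.5, 0, 0], [0, 0, 0]]
    - [[1, 0, 0], [0, 0, 0]]
    - [[1, 0, 0], [0, 0, 0]]

```text
time: 5.45
tool_pos: [524.2, -5.0, 35.2]
tcp_rot: [-180.0, -0.0, -8.8]
ft_force: [0.7, 0.0, 0.2]
finger_gap: -0.2
grip_force: 0.0
```

Call:
jog_arm:
  rows:
    - [[0.5, 0, 0], [0, 0, 0]]
    - [[1, 0, 0], [0, 0, 0]]
    - [[1, 0, 0], [0, 0, 0]]

```text
time: 5.75
tool_pos: [525.2, -5.1, 35.2]
tcp_rot: [180.0, -0.0, -8.8]
ft_force: [-0.3, 0.2, 0.0]
finger_gap: -0.0
grip_force: 0.0
```

Call:
jog_arm:
  rows:
    - [[0.5, 0, 0], [0, 0, 0]]
    - [[1, 0, 0], [0, 0, 0]]
    - [[1, 0, 0], [0, 0, 0]]

```text
time: 6.05
tool_pos: [526.2, -5.3, 35.2]
tcp_rot: [180.0, -0.0, -8.8]
ft_force: [0.4, 0.3, -0.2]
finger_gap: 0.0
grip_force: 0.0
```

Call:
jog_arm:
  rows:
    - [[0.5, 0, 0], [0, 0, 0]]
    - [[1, 0, 0], [0, 0, 0]]
    - [[1, 0, 0], [0, 0, 0]]

```text
time: 6.35
tool_pos: [527.2, -5.4, 35.2]
tcp_rot: [180.0, -0.0, -8.8]
ft_force: [-0.1, 0.1, -0.5]
finger_gap: -0.1
grip_force: 0.0
```

```bash
python3 -c "
from h import *
p,d=snap('scene','s2');p=p[210:310,200:350];cv2.imwrite('pics/s2c.png',cv2.resize(p,None,fx=5,fy=5,interpolation=cv2.INTER_CUBIC))"
```

```text
(no output)
```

View pics/s2c.png

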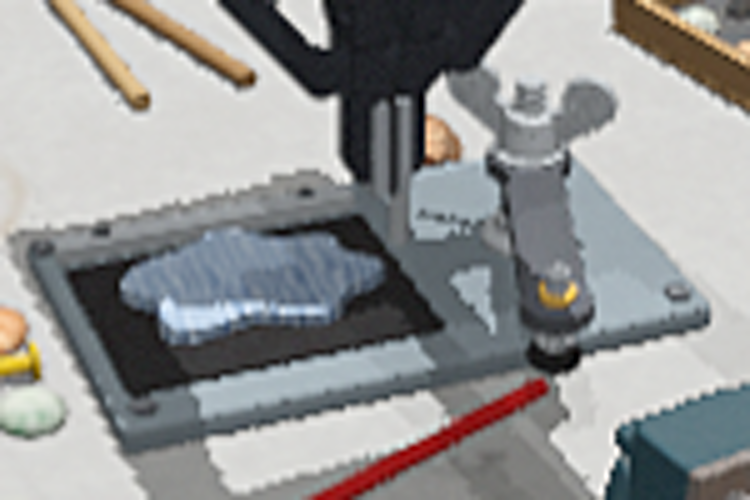

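```bash
python3 -c "
from h import *
s=r.sense();print(s['tool_pos'],s['tcp_rot'],s['joint_pos'])
P=s['tool_pos']
print(((proj('scene',[P,P+[0,0,50],[527,-5,0]])-[200,210])*5).round())
d0=np.load('pics/scene0.npy');d=np.load('pics/s2.npy')
for u,v in((365,180),(380,150),(398,200),(350,150),(410,120)):
    print((u,v),atd('scene',200+u/5,210+v/5,d).round(1),atd('scene',200+u/5,210+v/5,d0).round(1))
p,dd=snap('top','t2');p=p[140:350,140:420];cv2.imwrite('pics/t2c.png',cv2.resize(p,None,fx=2.8,fy=2.8,interpolation=cv2.INTER_CUBIC))"
```

```text
[527.14580364  -5.39912706  35.20328504] [ 1.79999189e+02 -2.00292664e-03 -8.83432712e+00] [-6.15959475e+00  5.15005951e+00  1.06521290e+02 -9.72705517e-04
  6.83266875e+01  9.26750916e+01]
[[380. 240.]
 [381. 116.]
 [379. 325.]]
(365, 180) [521.3   4.4  65.6] [603.6 -44.3  10.5]
(380, 150) [516.4   1.4  78.9] [626.6 -64.8   6.9]
(398, 200) [554.7 -29.4  30.7] [556.1 -30.3  29.7]
(350, 150) [522.7   9.6  78.2] [646.1 -62.3  -1.8]
(410, 120) [518.9 -12.1  85.7] [625.6 -78.1  17.3]
```

View pics/s2.png

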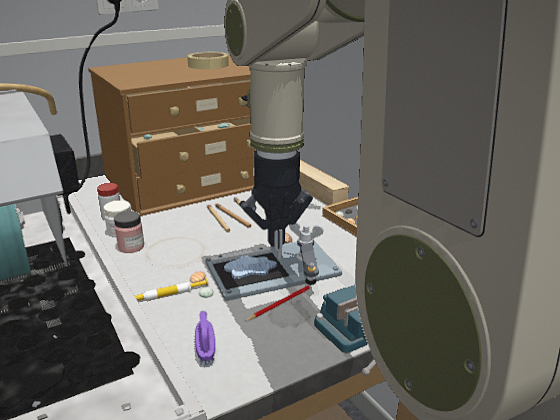

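The scene view shows the hand over the clamp, but the strap hasn't moved and the bolt is still at crop (557,290). The fingertips look as if they end higher than the reported z. I'll check this with depth.

```bash
python3 -c "
from h import *
d0=np.load('pics/scene0.npy');d=np.load('pics/s2.npy')
for v in range(228,264,2):
    print(v,[tuple(atd('scene',u,v,d).round().astype(int)) if abs(d[v,u]-d0[v,u])>8 else '-' for u in range(268,288,2)])
"
```

```text
228 [(np.int64(521), np.int64(14), np.int64(103)), (np.int64(522), np.int64(10), np.int64(102)), (np.int64(517), np.int64(9), np.int64(104)), (np.int64(515), np.int64(6), np.int64(104)), (np.int64(515), np.int64(2), np.int64(103)), (np.int64(518), np.int64(-4), np.int64(100)), (np.int64(516), np.int64(-6), np.int64(100)), (np.int64(512), np.int64(-8), np.int64(102)), (np.int64(514), np.int64(-13), np.int64(100)), '-']
230 [(np.int64(529), np.int64(10), np.int64(95)), (np.int64(522), np.int64(10), np.int64(98)), (np.int64(517), np.int64(9), np.int64(100)), (np.int64(517), np.int64(5), np.int64(99)), (np.int64(517), np.int64(1), np.int64(98)), (np.int64(520), np.int64(-5), np.int64(95)), (np.int64(519), np.int64(-8), np.int64(95)), (np.int64(518), np.int64(-11), np.int64(94)), (np.int64(518), np.int64(-15), np.int64(93)), '-']
232 [(np.int64(533), np.int64(8), np.int64(88)), (np.int64(521), np.int64(11), np.int64(95)), (np.int64(523), np.int64(5), np.int64(93)), (np.int64(518), np.int64(5), np.int64(95)), (np.int64(517), np.int64(1), np.int64(94)), (np.int64(514), np.int64(-1), np.int6
[... 2701 characters left out ...]
p.int64(515), np.int64(-2), np.int64(67)), (np.int64(516), np.int64(-6), np.int64(65)), '-', '-', '-']
248 ['-', '-', '-', (np.int64(518), np.int64(5), np.int64(63)), (np.int64(517), np.int64(1), np.int64(63)), (np.int64(515), np.int64(-2), np.int64(63)), (np.int64(517), np.int64(-7), np.int64(61)), '-', '-', '-']
250 ['-', '-', '-', '-', '-', '-', '-', '-', '-', '-']
252 ['-', '-', '-', '-', '-', '-', '-', '-', '-', '-']
254 ['-', '-', '-', '-', '-', '-', '-', '-', '-', '-']
256 ['-', '-', '-', '-', '-', '-', '-', '-', '-', '-']
258 ['-', '-', '-', '-', '-', '-', '-', '-', '-', '-']
260 ['-', '-', '-', '-', '-', '-', '-', '-', '-', '-']
262 ['-', '-', '-', '-', '-', '-', '-', '-', '-', '-']
```

The real fingertips end at z ≈ 60 while the reported TCP is at 35, so they sit about 25 mm above the reported TCP. They passed over the strap without touching it. I'll go back to the start of the arc and lower further, checking the tip height by depth.

Call:
jog_arm:
  rows:
    - [[-10, 0, -30], [0, 0, 0]]
    - [[-40, 20, -40], [0, 0, -0.15]]
    - [[-60, 40, -40], [0, 0, -0.3]]
    - [[-60, 78, -40], [0, 0, -0.45]]
    - [[-60, 78, -40], [0, 0, -0.6]]
    - [[-60, 78, -40], [0, 0, -0.75]]
    - [[-60, 78, -40], [0, 0, -0.9]]
    - [[-60, 78, -40], [0, 0, -1.05]]
    - [[-60, 78, -40], [0, 0, -1.22]]
    - [[-60, 78, -40], [0, 0, -1.22]]

```text
time: 7.45
tool_pos: [455.8, -73.3, 75.2]
tcp_rot: [180.0, 0.0, 61.3]
ft_force: [-0.3, -0.2, 0.5]
finger_gap: 0.0
grip_force: 0.0
```

```bash
python3 -c "
from h import *
plan(456,-72,36,61)
p,d=snap('scene','s3')
d0=np.load('pics/scene0.npy');ch=(np.abs(d-d0)>8)&(d>0)
# tip: lowest changed points near the tool
P=r.sense()['tool_pos'];L=[]
for v in range(150,330):
    for u in range(230,360):
        if ch[v,u]:
            q=atd('scene',u,v,d)
            if np.hypot(*(q-P)[:2])<25 and q[2]<P[2]+60:L.append([q[2],u,v,q[0],q[1]])
L.sort();print(P,np.round(L[:8],0).tolist())
print('top',atd('top',280,240,snap('top','t3')[1]))
"
```

```text
shift [ 1.2 -0.4 39.2] turnz 0.004 t 7.45Traceback (most recent call last):
  File "<string>", line 11, in <module>
    q=atd('scene',u,v,d)
  File "h.py", line 12, in atd
    o,d=ray(n,u,v);return o+d*D[int(v),int(u)]
        ~~~^^^^^^^
  File "h.py", line 6, in ray
    c=r.camera_params(n);K=np.array([[c['fx'],0,c['cx']],[0,c['fy'],c['cy']],[0,0,1.]])
ValueError: time passes only in moves, steps and waits
```

```bash
cat >> h.py <<'E'
def cloud(n,D):
    c=r.camera_params(n);K=np.array([[c['fx'],0,c['cx']],[0,c['fy'],c['cy']],[0,0,1.]]);T=np.array(c['pose'])
    v,u=np.mgrid[0:420,0:560];q=cv2.undistortPoints(np.c_[u.ravel(),v.ravel()].astype(float)[:,None],K,np.array(c['dist_coeffs'],float))[:,0]
    return (T[:3,3]+(np.c_[q,np.ones(len(q))]*D.ravel()[:,None])@T[:3,:3].T).reshape(420,560,3)
def tips(f):
    d=np.load(f'pics/{f}.npy');d0=np.load('pics/scene0.npy');c=cloud('scene',d);P=r.sense()['tool_pos']
    m=(abs(d-d0)>8)&(d>0)&(np.hypot(c[...,0]-P[0],c[...,1]-P[1])<25)&(c[...,2]<P[2]+70)
    v,u=np.nonzero(m);o=np.argsort(c[m][:,2])[:8];print(P.round(1),[(u[i],v[i],*c[m][i].round().astype(int).tolist()) for i in o])
E
python3 -c "
from h import *
tips('s3')"
```

```text
[455.8 -73.3  75.2] [(np.int64(341), np.int64(286), 439, -84, 0), (np.int64(335), np.int64(288), 439, -72, 0), (np.int64(334), np.int64(287), 442, -72, 1), (np.int64(330), np.int64(278), 468, -82, 1), (np.int64(335), np.int64(236), 451, -74, 97), (np.int64(333), np.int64(236), 451, -70, 98), (np.int64(332), np.int64(236), 452, -68, 98), (np.int64(338), np.int64(236), 446, -76, 98)]
```

Call:
jog_arm:
  rows:
    - [[1, 0, 25], [0, 0, 0]]
    - [[1, 0, 50], [0, 0, 0]]
    - [[1, 0, 60], [0, 0, 0]]
    - [[1, 0, 65], [0, 0, 0]]
    - [[1, 0, 65], [0, 0, 0]]
    - [[1, 0, 65], [0, 0, 0]]

```text
time: 8.1
tool_pos: [457.2, -72.6, 11.2]
tcp_rot: [179.9, -0.0, 61.0]
ft_force: [1.0, -0.2, 0.7]
finger_gap: 0.0
grip_force: 0.0
```

```bash
python3 -c "
from h import *
snap('scene','s4');tips('s4')
for f in np.arange(61,-10,-7.):
    t=np.radians(f);T=np.array([np.cos(t),np.sin(t)]);d=np.array([-T[1],T[0]]);p=np.array([535,-75])+70*d-22*T
    print(f,end=' ');plan(*p,10,f)"
```

```text
[457.3 -72.7  11.4] [(np.int64(341), np.int64(286), 441, -86, -1), (np.int64(335), np.int64(288), 441, -73, -1), (np.int64(334), np.int64(287), 443, -73, 0), (np.int64(330), np.int64(278), 468, -82, 1), (np.int64(333), np.int64(268), 451, -74, 34), (np.int64(335), np.int64(268), 448, -76, 35), (np.int64(327), np.int64(268), 454, -64, 36), (np.int64(326), np.int64(268), 455, -62, 36)]
61.0 shift [13.6 -0.9  1.4] turnz 0.001 t 8.15
54.0 shift [22.3 -3.1  1.4] turnz 0.123 t 8.15
47.0 shift [31.2 -4.2  1.4] turnz 0.245 t 8.15
40.0 shift [40.2 -4.2  1.4] turnz 0.367 t 8.15
33.0 shift [49.  -3.1  1.4] turnz 0.489 t 8.15
26.0 shift [57.7 -0.9  1.4] turnz 0.611 t 8.15
19.0 shift [66.1  2.4  1.4] turnz 0.734 t 8.15
12.0 shift [74.   6.6  1.4] turnz 0.856 t 8.15
5.0 shift [81.3 11.7  1.4] turnz 0.978 t 8.15
-2.0 shift [88.  17.7  1.4] turnz 1.1 t 8.15
-9.0 shift [93.8 24.5  1.4] turnz 1.222 t 8.15
```

Call:
jog_arm:
  rows:
    - [[7, 0, 1], [0, 0, 0]]
    - [[13, -0.5, 1], [0, 0, 0]]
    - [[18, -2, 1], [0, 0, 0.06]]
    - [[22, -3, 1], [0, 0, 0.12]]
    - [[27, -3.5, 1], [0, 0, 0.18]]
    - [[31, -4, 1], [0, 0, 0.24]]
    - [[36, -4, 1], [0, 0, 0.3]]
    - [[40, -4, 1], [0, 0, 0.37]]
    - [[44.5, -3.5, 1], [0, 0, 0.43]]
    - [[49, -3, 1], [0, 0, 0.49]]

```text
time: 9.15
tool_pos: [477.6, -27.4, 9.4]
tcp_rot: [180.0, -0.0, 32.9]
ft_force: [-0.9, -1.2, -0.2]
finger_gap: -0.1
grip_force: 0.3
```

```bash
python3 -c "
from h import *
p,d=snap('scene','s5');tips('s5');p=p[210:310,200:350];cv2.imwrite('pics/s5c.png',cv2.resize(p,None,fx=5,fy=5,interpolation=cv2.INTER_CUBIC))
for f in np.arange(29.5,-10,-3.5):
    t=np.radians(f);T=np.array([np.cos(t),np.sin(t)]);d=np.array([-T[1],T[0]]);p=np.array([535,-75])+70*d-22*T
    print(f,end=' ');plan(*p,10,f)"
```

```text
[478.1 -27.    9.5] [(np.int64(312), np.int64(283), 475, -48, -2), (np.int64(310), np.int64(285), 472, -42, -2), (np.int64(313), np.int64(284), 471, -48, -2), (np.int64(308), np.int64(284), 475, -40, -2), (np.int64(311), np.int64(283), 475, -46, -1), (np.int64(312), np.int64(282), 477, -50, -1), (np.int64(310), np.int64(283), 476, -45, -1), (np.int64(312), np.int64(284), 472, -46, -1)]
29.5 shift [ 3.9  0.  -0.5] turnz 0.055 t 9.2
26.0 shift [ 8.2 -1.  -0.5] turnz 0.116 t 9.2
22.5 shift [12.7 -1.7 -0.5] turnz 0.177 t 9.2
19.0 shift [17.1 -2.1 -0.5] turnz 0.238 t 9.2
15.5 shift [21.6 -2.3 -0.5] turnz 0.299 t 9.2
12.0 shift [26.1 -2.1 -0.5] turnz 0.361 t 9.2
8.5 shift [30.5 -1.8 -0.5] turnz 0.422 t 9.2
5.0 shift [35.  -1.1 -0.5] turnz 0.483 t 9.2
1.5 shift [39.4 -0.2 -0.5] turnz 0.544 t 9.2
-2.0 shift [43.7  1.  -0.5] turnz 0.605 t 9.2
-5.5 shift [47.9  2.5 -0.5] turnz 0.666 t 9.2
-9.0 shift [52.1  4.2 -0.5] turnz 0.727 t 9.2
```

View pics/s5c.png

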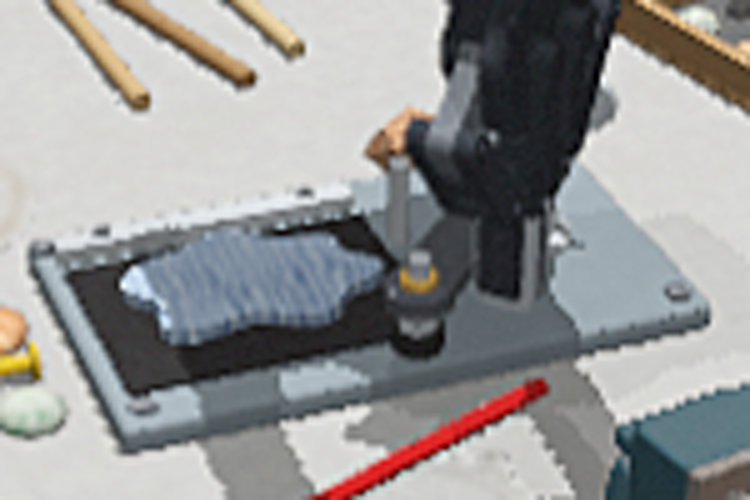

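The strap is now swinging, with its bolt at crop (418,280) and the fingers behind it. I'll continue.

Call:
jog_arm:
  rows:
    - [[4, 0, 0], [0, 0, 0.06]]
    - [[8, -1, 0], [0, 0, 0.12]]
    - [[13, -1.5, 0], [0, 0, 0.18]]
    - [[17, -2, 0], [0, 0, 0.24]]
    - [[22, -2, 0], [0, 0, 0.3]]
    - [[26, -2, 0], [0, 0, 0.36]]
    - [[31, -1.5, 0], [0, 0, 0.42]]
    - [[35, -1, 0], [0, 0, 0.48]]
    - [[40, 0, 0], [0, 0, 0.54]]
    - [[44, 1, 0], [0, 0, 0.6]]

```text
time: 10.2
tool_pos: [515.0, -4.3, 9.3]
tcp_rot: [-180.0, 0.0, -1.4]
ft_force: [-0.1, 1.5, -0.9]
finger_gap: -0.1
grip_force: 0.4
```

Call:
jog_arm:
  rows:
    - [[1.5, 0, 0], [0, 0, 0.04]]
    - [[3, 0.5, 0], [0, 0, 0.08]]
    - [[4.5, 0.5, 0], [0, 0, 0.12]]
    - [[5.5, 0.5, 0], [0, 0, 0.12]]
    - [[5.5, 0.5, 0], [0, 0, 0.12]]

```text
time: 10.7
tool_pos: [520.5, -5.3, 9.3]
tcp_rot: [-180.0, -0.0, -8.1]
ft_force: [-0.6, -0.9, -0.1]
finger_gap: 0.5
grip_force: 0.1
```

```bash
python3 -c "
from h import *
f=-9
t=np.radians(f);T=np.array([np.cos(t),np.sin(t)]);d=np.array([-T[1],T[0]]);p=np.array([535,-75])+70*d-22*T
plan(*p,10,f)"
```

```text
shift [ 3.3 -3.3 -0.7] turnz 0.015 t 10.7
```

Call:
jog_arm:
  rows:
    - [[1, 0, 0], [0, 0, 0.01]]
    - [[2, 0, 0], [0, 0, 0.01]]
    - [[2.5, 0, 0], [0, 0, 0.01]]
    - [[2.5, 0, 0], [0, 0, 0.01]]

```text
time: 11.1
tool_pos: [522.9, -5.9, 9.2]
tcp_rot: [-180.0, -0.0, -8.8]
ft_force: [-1.2, -0.4, -0.4]
finger_gap: -0.0
grip_force: 0.1
```

Call:
jog_arm:
  rows:
    - [[0.5, 0, 0], [0, 0, 0]]
    - [[1, 0, 0], [0, 0, 0]]
    - [[1, 0, 0], [0, 0, 0]]

```text
time: 11.4
tool_pos: [523.9, -6.1, 9.2]
tcp_rot: [180.0, -0.0, -8.8]
ft_force: [-0.3, 0.1, -0.7]
finger_gap: 0.3
grip_force: 0.2
```

Call:
jog_arm:
  rows:
    - [[0.5, 0, 0], [0, 0, 0]]
    - [[1, 0, 0], [0, 0, 0]]
    - [[1, 0, 0], [0, 0, 0]]

```text
time: 11.7
tool_pos: [524.8, -6.2, 9.2]
tcp_rot: [180.0, -0.0, -8.8]
ft_force: [-0.3, 0.0, -0.9]
finger_gap: 0.2
grip_force: 0.2
```

```bash
python3 -c "
from h import *
d=snap('scene','s6')[1];c=cloud('scene',d)
# strap bolt yellow ring location
import cv2
p=cv2.imread('pics/s6.png').astype(int);m=(p[...,2]>150)&(p[...,0]<90)&(p[...,1]>110);m[:,:240]=0;m[:230]=0;m[300:]=0
v,u=np.nonzero(m);print(len(u),u.mean(),v.mean(),c[m].mean(0))
a=-.1587
print('expected foot q=0',534.98-np.sin(a)*100,-74.93+np.cos(a)*100)
a0=cv2.imread('pics/scene0.png').astype(int);m=(a0[...,2]>150)&(a0[...,0]<90)&(a0[...,1]>110);m[:,:240]=0;m[:230]=0;m[300:]=0;c0=cloud('scene',np.load('pics/scene0.npy'));print(c0[m].mean(0),m.sum(),'true 447.4,-26.4')
"
```

```text
11 256.90909090909093 248.54545454545453 [554.12253796  17.44117514  48.06353994]
expected foot q=0 550.7834676883482 23.81335627789514
[ 495.61555557 -151.37369887   29.12640902] 28 true 447.4,-26.4
```

Call:
jog_arm:
  rows:
    - [[0.5, 0, 0], [0, 0, 0]]
    - [[1, 0, 0], [0, 0, 0]]
    - [[1, 0, 0], [0, 0, 0]]

```text
time: 12.05
tool_pos: [525.7, -6.3, 9.2]
tcp_rot: [-180.0, 0.0, -8.8]
ft_force: [-0.7, 2.0, -0.2]
finger_gap: 0.1
grip_force: 0.5
```

Call:
jog_arm:
  rows:
    - [[0.5, 0, 0], [0, 0, 0]]
    - [[1, 0, 0], [0, 0, 0]]
    - [[1, 0, 0], [0, 0, 0]]

```text
time: 12.35
tool_pos: [526.0, -6.3, 9.0]
tcp_rot: [-180.0, 0.1, -8.8]
ft_force: [-5.4, 1.9, 3.2]
finger_gap: 0.1
grip_force: 2.6
```

The strap is against its stop, with a reaction of about 5 N. I'll back off, lift, and open the fingers to straddle the nut.

Call:
jog_arm:
  rows:
    - [[-6, 0, 0], [0, 0, 0]]
    - [[-20, 0, 0], [0, 0, 0]]
    - [[-20, 0, -40], [0, 0, 0]]
    - [[-20, 0, -80], [0, 0, 0]]
    - [[-20, 0, -110], [0, 0, -0.15]]
    - [[-20, 0, -110], [0, 0, -0.3]]
    - [[-20, 0, -110], [0, 0, -0.45]]
    - [[-20, 0, -110], [0, 0, -0.6]]
    - [[-20, 0, -110], [0, 0, -0.75]]
    - [[-20, 0, -110], [0, 0, -0.9]]

```text
time: 13.35
tool_pos: [507.1, -3.7, 119.3]
tcp_rot: [179.9, -0.0, 43.1]
ft_force: [-0.5, 0.5, 0.8]
finger_gap: -0.3
grip_force: 0.0
```

Call:
jog_arm:
  rows:
    - [[0, 0, 0], [0, 0, -0.15]]
    - [[0, 0, 0], [0, 0, -0.3]]
    - [[0, 0, 0], [0, 0, -0.45]]
    - [[0, 0, 0], [0, 0, -0.6]]
    - [[0, 0, 0], [0, 0, -0.75]]
    - [[0, 0, 0], [0, 0, -0.9]]
    - [[0, 0, 0], [0, 0, -1.05]]
    - [[0, 0, 0], [0, 0, -1.2]]
    - [[0, 0, 0], [0, 0, -1.35]]
    - [[0, 0, 0], [0, 0, -1.45]]
  grip: 42

```text
time: 14.35
tool_pos: [507.1, -3.7, 119.3]
tcp_rot: [180.0, 0.1, 126.1]
ft_force: [0.2, -0.0, 0.1]
finger_gap: 42.1
grip_force: 0.0
```

```bash
python3 -c "
from h import *
plan(535,-75,120,175)
snap('scene','s7')
d=np.load('pics/s7.npy');c=cloud('scene',d);d0=np.load('pics/scene0.npy');P=r.sense()['tool_pos']
m=(abs(d-d0)>8)&(d>0)&(np.hypot(c[...,0]-P[0],c[...,1]-P[1])<50)&(c[...,2]<P[2]+80)&(c[...,2]>70)
v,u=np.nonzero(m);o=np.argsort(c[m][:,2])[:16];print(P.round(1),[(int(u[i]),int(v[i]),*c[m][i].round().astype(int).tolist()) for i in o])
"
```

```text
shift [-74.  -19.5  -0.7] turnz -0.853 t 14.35
[507.1  -3.7 119.3] [(297, 210, 484, -19, 145), (298, 209, 486, -22, 145), (297, 209, 487, -20, 145), (270, 204, 525, 8, 145), (271, 203, 527, 5, 145), (296, 211, 480, -14, 145), (269, 205, 521, 12, 146), (268, 206, 519, 16, 146), (292, 211, 483, -8, 146), (266, 206, 520, 19, 146), (296, 210, 482, -15, 146), (272, 201, 530, 1, 147), (264, 205, 523, 20, 147), (271, 202, 528, 5, 147), (265, 206, 519, 21, 147), (269, 204, 522, 12, 147)]
```

Call:
jog_arm:
  rows:
    - [[-37, -10, 0], [0, 0, -0.15]]
    - [[-74, -19.5, 0], [0, 0, -0.3]]
    - [[-74, -19.5, 0], [0, 0, -0.45]]
    - [[-74, -19.5, 0], [0, 0, -0.6]]
    - [[-74, -19.5, 0], [0, 0, -0.75]]
    - [[-74, -19.5, 0], [0, 0, -0.85]]
    - [[-74, -19.5, 0], [0, 0, -0.85]]
    - [[-74, -19.5, 0], [0, 0, -0.85]]

```text
time: 15.2
tool_pos: [534.5, -75.0, 119.3]
tcp_rot: [-180.0, 0.0, 174.3]
ft_force: [0.2, 0.4, -0.5]
finger_gap: 42.1
grip_force: 0.0
```

```bash
python3 -c "
from h import *
plan(535,-75,31,175);print(r.sense()['joint_pos'])
p,d=snap('scene','s8');p=p[190:290,210:360];cv2.imwrite('pics/s8c.png',cv2.resize(p,None,fx=5,fy=5,interpolation=cv2.INTER_CUBIC))"
```

```text
shift [-0.5  0.  88.3] turnz -0.013 t 15.2
[-1.34239952e+01  1.53000132e+00  1.00859819e+02 -9.10581965e-03
  7.75857906e+01 -9.76802847e+01]
```

View pics/s8c.png

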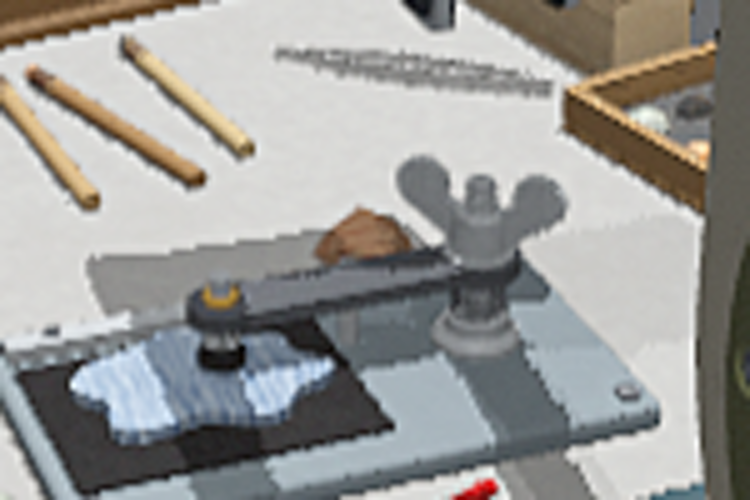

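The strap now lies over the slab, with the foot (220,355) above it and the nut at (480,210). I'll check where both fingertips project before descending.

```bash
python3 -c "
from h import *
print((proj('scene',[[535,-75,79],[535,-47,145],[535,-103,145],[530,-75,86],[560,-52,86],[511,-97,86]])).round(1))
d=np.load('pics/s8.npy');c=cloud('scene',d);d0=np.load('pics/scene0.npy')
m=(d>0)&(abs(c[...,0]-535)<60)&(abs(c[...,1]+75)<60)&(c[...,2]>125)
v,u=np.nonzero(m)
for a,b in((-75,-15),(-135,-75)):
    k=(c[m][:,1]>a)&(c[m][:,1]<b);q=c[m][k];o=np.argsort(q[:,2])[:8];print(q[o].round().tolist(),u[k][o],v[k][o])
"
```

```text
[[307.1 225.1]
 [294.8 194.9]
 [321.4 188.3]
 [308.8 222.8]
 [289.  219.1]
 [325.  224.1]]
[[534.0, -47.0, 143.0], [536.0, -46.0, 144.0], [540.0, -47.0, 145.0], [545.0, -48.0, 145.0], [539.0, -48.0, 145.0], [530.0, -46.0, 145.0], [527.0, -50.0, 145.0], [528.0, -49.0, 145.0]] [295 294 293 292 294 296 299 298] [196 195 194 193 194 196 196 196]
[[530.0, -97.0, 143.0], [533.0, -96.0, 144.0], [537.0, -95.0, 145.0], [523.0, -98.0, 146.0], [534.0, -95.0, 146.0], [528.0, -95.0, 146.0], [521.0, -99.0, 146.0], [523.0, -94.0, 146.0]] [320 319 317 323 318 320 324 321] [191 190 189 191 189 190 191 191]
```

Call:
jog_arm:
  rows:
    - [[-0.5, 0, 20], [0, 0, 0]]
    - [[-0.5, 0, 40], [0, 0, 0]]
    - [[-0.5, 0, 60], [0, 0, 0]]
    - [[-0.5, 0, 75], [0, 0, 0]]
    - [[-0.5, 0, 88], [0, 0, 0]]
    - [[-0.5, 0, 88], [0, 0, 0]]
    - [[-0.5, 0, 88], [0, 0, 0]]

```text
time: 15.95
tool_pos: [535.1, -75.0, 31.4]
tcp_rot: [-180.0, 0.0, 174.5]
ft_force: [-0.2, 0.4, 0.4]
finger_gap: 41.5
grip_force: 0.0
```

```bash
python3 -c "
from h import *
plan(535,-75,31,175)
d=snap('scene','s9')[1];c=cloud('scene',d)
d8=np.load('pics/s8.npy');m=(d>0)&(abs(d-d8)>8)&(abs(c[...,0]-535)<60)&(abs(c[...,1]+75)<60)&(c[...,2]>40)
for a,b in((-75,-15),(-135,-75)):
    k=(c[m][:,1]>a)&(c[m][:,1]<b);q=c[m][k];o=np.argsort(q[:,2])[:8];print(q[o].round().tolist())
"
```

```text
shift [ 0.1 -0.   0.4] turnz -0.009 t 15.95
[[529.0, -48.0, 57.0], [537.0, -46.0, 58.0], [528.0, -45.0, 58.0], [532.0, -45.0, 58.0], [529.0, -46.0, 59.0], [527.0, -47.0, 60.0], [532.0, -46.0, 60.0], [525.0, -49.0, 60.0]]
[[522.0, -97.0, 59.0], [521.0, -99.0, 59.0], [521.0, -99.0, 61.0], [524.0, -105.0, 64.0], [526.0, -107.0, 64.0], [526.0, -106.0, 67.0], [527.0, -109.0, 68.0], [525.0, -106.0, 69.0]]
```

Call:
jog_arm:
  rows:
    - [[0, 0, 0], [0, 0, 0.1]]
    - [[0, 0, 0], [0, 0, 0.2]]
    - [[0, 0, 0], [0, 0, 0.3]]
    - [[0, 0, 0], [0, 0, 0.4]]
    - [[0, 0, 0], [0, 0, 0.5]]
    - [[0, 0, 0], [0, 0, 0.6]]
    - [[0, 0, 0], [0, 0, 0.7]]
    - [[0, 0, 0], [0, 0, 0.8]]
    - [[0, 0, 0], [0, 0, 0.9]]
    - [[0, 0, 0], [0, 0, 1.0]]

```text
time: 17.0
tool_pos: [535.6, -74.8, 32.3]
tcp_rot: [179.9, 0.0, 117.0]
ft_force: [-0.3, 1.7, -1.1]
finger_gap: 42.3
grip_force: 0.6
```

```bash
python3 -c "
from h import *
plan(535,-75,31,-65)
p,d=snap('scene','s10');c=cloud('scene',d)
p=p[190:290,210:360];cv2.imwrite('pics/s10c.png',cv2.resize(p,None,fx=5,fy=5,interpolation=cv2.INTER_CUBIC))"
```

```text
shift [ 0.1 -0.6  1.3] turnz 3.176 t 17.0
```

View pics/s10c.png

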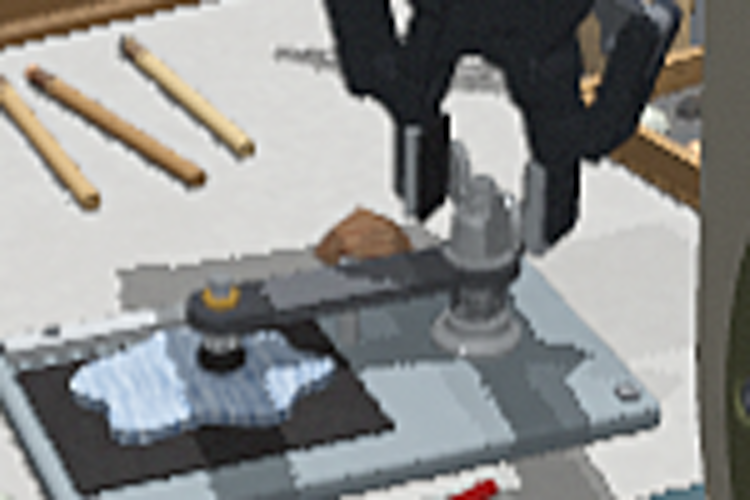

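The nut turns with the fingers; its wings are now nearly edge-on to the camera at (480,190). I'll continue the stroke.

Call:
jog_arm:
  rows:
    - [[0, 0, 0], [0, 0, 0.12]]
    - [[0, 0, 0], [0, 0, 0.24]]
    - [[0, 0, 0], [0, 0, 0.36]]
    - [[0, 0, 0], [0, 0, 0.48]]
    - [[0, 0, 0], [0, 0, 0.6]]
    - [[0, 0, 0], [0, 0, 0.72]]
    - [[0, 0, 0], [0, 0, 0.84]]
    - [[0, 0, 0], [0, 0, 0.96]]
    - [[0, 0, 0], [0, 0, 1.08]]
    - [[0, 0, 0], [0, 0, 1.2]]

```text
time: 18.05
tool_pos: [536.1, -75.0, 32.5]
tcp_rot: [179.9, -0.1, 48.3]
ft_force: [0.5, 1.6, 0.5]
finger_gap: 42.1
grip_force: 0.6
```

Call:
jog_arm:
  rows:
    - [[0, 0, 0], [0, 0, 0.12]]
    - [[0, 0, 0], [0, 0, 0.24]]
    - [[0, 0, 0], [0, 0, 0.36]]
    - [[0, 0, 0], [0, 0, 0.48]]
    - [[0, 0, 0], [0, 0, 0.6]]
    - [[0, 0, 0], [0, 0, 0.72]]
    - [[0, 0, 0], [0, 0, 0.84]]
    - [[0, 0, 0], [0, 0, 0.96]]
    - [[0, 0, 0], [0, 0, 1.08]]
    - [[0, 0, 0], [0, 0, 1.2]]

```text
time: 19.05
tool_pos: [535.8, -74.9, 32.3]
tcp_rot: [-180.0, -0.1, -20.5]
ft_force: [-0.2, 1.8, 0.4]
finger_gap: 41.7
grip_force: 0.7
```

Call:
jog_arm:
  rows:
    - [[0, 0, 0], [0, 0, 0.12]]
    - [[0, 0, 0], [0, 0, 0.24]]
    - [[0, 0, 0], [0, 0, 0.36]]
    - [[0, 0, 0], [0, 0, 0.48]]
    - [[0, 0, 0], [0, 0, 0.6]]
    - [[0, 0, 0], [0, 0, 0.72]]
    - [[0, 0, 0], [0, 0, 0.72]]

```text
time: 19.75
tool_pos: [535.7, -75.0, 32.1]
tcp_rot: [-179.9, -0.1, -61.6]
ft_force: [-0.6, -0.4, -0.2]
finger_gap: 42.2
grip_force: 0.0
```

Call:
jog_arm:
  rows:
    - [[0, 0, 0], [0, 0, -0.1]]
    - [[0, 0, 0], [0, 0, -0.2]]
    - [[0, 0, -20], [0, 0, -0.2]]
    - [[0, 0, -45], [0, 0, -0.2]]
    - [[0, 0, -65], [0, 0, -0.2]]
    - [[0, 0, -65], [0, 0, -0.2]]
    - [[0, 0, -65], [0, 0, -0.2]]

```text
time: 20.45
tool_pos: [535.7, -75.2, 96.9]
tcp_rot: [-179.9, -0.1, -49.9]
ft_force: [-0.3, -0.3, -1.3]
finger_gap: 42.2
grip_force: 0.0
```

```bash
cat >> h.py <<'E'
def wing(f):
    d=snap('scene',f)[1];c=cloud('scene',d);rr=np.hypot(c[...,0]-535,c[...,1]+75)
    m=(d>0)&(rr>15)&(rr<40)&(c[...,2]>62)&(c[...,2]<92);q=c[m]
    a=np.degrees(np.arctan2(q[:,1]+75,q[:,0]-535))
    ang=np.degrees(np.angle(np.mean(np.exp(2j*np.radians(a)))))/2
    print(f,'n',len(q),'wing deg mod180',ang,'zmax',np.percentile(q[:,2],98),'hist',np.histogram(a,range(-180,181,20))[0])
    v,u=np.nonzero(m)
E
python3 -c "
from h import *
wing('s11');plan(535,-75,98,0)
c=cloud('scene',np.load('pics/scene0.npy'));rr=np.hypot(c[...,0]-535,c[...,1]+75);q=c[(rr>15)&(rr<40)&(c[...,2]>62)&(c[...,2]<92)];a=np.arctan2(q[:,1]+75,q[:,0]-535);print('ref0 (41):',np.degrees(np.angle(np.mean(np.exp(2j*a))))/2,np.percentile(q[:,2],98),len(q))
"
```

```text
s11 n 111 wing deg mod180 -9.750792039468573 zmax 81.32540824227348 hist [ 0  0  0  0  0  0  0  0  7 37  0  0  0  0  0  0 24 43]
shift [ 0.1 -0.1 -2.2] turnz -0.872 t 20.5
ref0 (41): 39.666889926209066 83.24608074531785 184
```

Call:
jog_arm:
  rows:
    - [[0, 0, 0], [0, 0, -0.14]]
    - [[0, 0, 0], [0, 0, -0.28]]
    - [[0, 0, 0], [0, 0, -0.42]]
    - [[0, 0, 0], [0, 0, -0.56]]
    - [[0, 0, 0], [0, 0, -0.7]]
    - [[0, 0, 0], [0, 0, -0.84]]
    - [[0, 0, 0], [0, 0, -0.98]]
    - [[0, 0, 0], [0, 0, -1.12]]
    - [[0, 0, 0], [0, 0, -1.26]]
    - [[0, 0, 0], [0, 0, -1.4]]

```text
time: 21.5
tool_pos: [533.9, -74.7, 94.4]
tcp_rot: [-179.9, 0.1, 30.5]
ft_force: [-0.4, -0.3, 0.4]
finger_gap: 42.3
grip_force: 0.0
```

Call:
jog_arm:
  rows:
    - [[0, 0, 0], [0, 0, -0.14]]
    - [[0, 0, 0], [0, 0, -0.28]]
    - [[0, 0, 0], [0, 0, -0.42]]
    - [[0, 0, 0], [0, 0, -0.56]]
    - [[0, 0, 0], [0, 0, -0.7]]
    - [[0, 0, 0], [0, 0, -0.84]]
    - [[0, 0, 0], [0, 0, -0.98]]
    - [[0, 0, 0], [0, 0, -1.12]]
    - [[0, 0, 0], [0, 0, -1.26]]
    - [[0, 0, 0], [0, 0, -1.4]]

```text
time: 22.5
tool_pos: [533.8, -74.7, 94.4]
tcp_rot: [-179.9, -0.1, 110.8]
ft_force: [-0.2, 0.2, -0.1]
finger_gap: 42.2
grip_force: 0.0
```

Call:
jog_arm:
  rows:
    - [[0, 0, 0], [0, 0, -0.14]]
    - [[0, 0, 0], [0, 0, -0.28]]
    - [[0, 0, 0], [0, 0, -0.42]]
    - [[0, 0, 0], [0, 0, -0.42]]
    - [[0, 0, 0], [0, 0, -0.42]]

```text
time: 23.0
tool_pos: [534.2, -74.8, 95.1]
tcp_rot: [-179.9, -0.1, 134.2]
ft_force: [0.2, -0.1, -0.6]
finger_gap: 42.2
grip_force: 0.0
```

```bash
python3 -c "
from h import *
plan(535,-75,30,135)"
```

```text
shift [-0.7  0.4 65.1] turnz -0.014 t 23.0
```

Call:
jog_arm:
  rows:
    - [[-0.5, 0.5, 20], [0, 0, 0]]
    - [[-0.5, 0.5, 40], [0, 0, 0]]
    - [[-0.5, 0.5, 55], [0, 0, 0]]
    - [[-0.5, 0.5, 65], [0, 0, 0]]
    - [[-0.5, 0.5, 65], [0, 0, 0]]

```text
time: 23.5
tool_pos: [534.2, -74.6, 29.3]
tcp_rot: [-179.9, -0.2, 134.3]
ft_force: [-0.7, 0.2, 0.1]
finger_gap: 41.9
grip_force: 0.0
```

Call:
jog_arm:
  rows:
    - [[0, 0, 0], [0, 0, 0.12]]
    - [[0, 0, 0], [0, 0, 0.24]]
    - [[0, 0, 0], [0, 0, 0.36]]
    - [[0, 0, 0], [0, 0, 0.48]]
    - [[0, 0, 0], [0, 0, 0.6]]
    - [[0, 0, 0], [0, 0, 0.72]]
    - [[0, 0, 0], [0, 0, 0.84]]
    - [[0, 0, 0], [0, 0, 0.96]]
    - [[0, 0, 0], [0, 0, 1.08]]
    - [[0, 0, 0], [0, 0, 1.2]]

```text
time: 24.5
tool_pos: [536.5, -74.8, 32.3]
tcp_rot: [179.9, -0.0, 65.3]
ft_force: [0.9, 1.9, -0.7]
finger_gap: 41.8
grip_force: 0.6
```

Call:
jog_arm:
  rows:
    - [[0, 0, 0], [0, 0, 0.12]]
    - [[0, 0, 0], [0, 0, 0.24]]
    - [[0, 0, 0], [0, 0, 0.36]]
    - [[0, 0, 0], [0, 0, 0.48]]
    - [[0, 0, 0], [0, 0, 0.6]]
    - [[0, 0, 0], [0, 0, 0.72]]
    - [[0, 0, 0], [0, 0, 0.84]]
    - [[0, 0, 0], [0, 0, 0.96]]
    - [[0, 0, 0], [0, 0, 1.08]]
    - [[0, 0, 0], [0, 0, 1.2]]

```text
time: 25.5
tool_pos: [536.2, -74.9, 32.1]
tcp_rot: [-180.0, -0.0, -3.4]
ft_force: [-1.4, 1.0, -0.8]
finger_gap: 42.2
grip_force: 0.7
```

Call:
jog_arm:
  rows:
    - [[0, 0, 0], [0, 0, 0.12]]
    - [[0, 0, 0], [0, 0, 0.24]]
    - [[0, 0, 0], [0, 0, 0.36]]
    - [[0, 0, 0], [0, 0, 0.48]]
    - [[0, 0, 0], [0, 0, 0.6]]
    - [[0, 0, 0], [0, 0, 0.72]]
    - [[0, 0, 0], [0, 0, 0.84]]
    - [[0, 0, 0], [0, 0, 0.96]]
    - [[0, 0, 0], [0, 0, 1.08]]
    - [[0, 0, 0], [0, 0, 1.08]]

```text
time: 26.5
tool_pos: [536.2, -75.0, 32.0]
tcp_rot: [-180.0, -0.0, -65.1]
ft_force: [-0.5, 0.4, 0.5]
finger_gap: 42.5
grip_force: 0.0
```

Call:
jog_arm:
  rows:
    - [[0, 0, 0], [0, 0, -0.1]]
    - [[0, 0, 0], [0, 0, -0.2]]
    - [[0, 0, -20], [0, 0, -0.2]]
    - [[0, 0, -45], [0, 0, -0.2]]
    - [[0, 0, -65], [0, 0, -0.2]]
    - [[0, 0, -65], [0, 0, -0.2]]
    - [[0, 0, -65], [0, 0, -0.2]]

```text
time: 27.2
tool_pos: [536.4, -75.2, 96.9]
tcp_rot: [-179.9, -0.1, -53.4]
ft_force: [0.4, 0.3, -0.5]
finger_gap: 41.8
grip_force: 0.0
```

```bash
python3 -c "
from h import *
wing('s12');print(r.sense()['joint_pos'][5])"
```

```text
s12 n 95 wing deg mod180 -12.319879161340797 zmax 79.85422054204385 hist [ 0  0  0  0  0  0  0  0 21 18  0  0  0  0  0  0 32 24]
130.0407579123822
```

Call:
jog_arm:
  rows:
    - [[0, 0, 0], [0, 0, -0.14]]
    - [[0, 0, 0], [0, 0, -0.28]]
    - [[0, 0, 0], [0, 0, -0.42]]
    - [[0, 0, 0], [0, 0, -0.56]]
    - [[0, 0, 0], [0, 0, -0.7]]
    - [[0, 0, 0], [0, 0, -0.84]]
    - [[0, 0, 0], [0, 0, -0.98]]
    - [[0, 0, 0], [0, 0, -1.12]]
    - [[0, 0, 0], [0, 0, -1.26]]
    - [[0, 0, 0], [0, 0, -1.4]]

```text
time: 28.25
tool_pos: [534.5, -74.7, 94.4]
tcp_rot: [-179.9, 0.1, 27.1]
ft_force: [-0.0, -0.1, -0.2]
finger_gap: 41.7
grip_force: 0.0
```

Call:
jog_arm:
  rows:
    - [[0, 0, 0], [0, 0, -0.14]]
    - [[0, 0, 0], [0, 0, -0.28]]
    - [[0, 0, 0], [0, 0, -0.42]]
    - [[0, 0, 0], [0, 0, -0.56]]
    - [[0, 0, 0], [0, 0, -0.7]]
    - [[0, 0, 0], [0, 0, -0.84]]
    - [[0, 0, 0], [0, 0, -0.98]]
    - [[0, 0, 0], [0, 0, -1.12]]
    - [[0, 0, 0], [0, 0, -1.26]]
    - [[0, 0, 0], [0, 0, -1.4]]

```text
time: 29.25
tool_pos: [534.5, -74.7, 94.4]
tcp_rot: [-179.9, -0.1, 107.3]
ft_force: [0.4, 0.5, -0.5]
finger_gap: 42.3
grip_force: 0.0
```

Call:
jog_arm:
  rows:
    - [[0, 0, 0], [0, 0, -0.14]]
    - [[0, 0, 0], [0, 0, -0.28]]
    - [[0, 0, 0], [0, 0, -0.43]]
    - [[0, 0, 0], [0, 0, -0.43]]
    - [[0, 0, 0], [0, 0, -0.43]]

```text
time: 29.75
tool_pos: [534.9, -74.8, 95.1]
tcp_rot: [-179.9, -0.1, 131.3]
ft_force: [-0.1, 0.3, 0.3]
finger_gap: 42.0
grip_force: 0.0
```

```bash
python3 -c "
from h import *
plan(535,-75,29,132)"
```

```text
shift [-0.2 -0.1 66.1] turnz -0.012 t 29.75
```

Call:
jog_arm:
  rows:
    - [[0, 0, 20], [0, 0, 0]]
    - [[0, 0, 40], [0, 0, 0]]
    - [[0, 0, 55], [0, 0, 0]]
    - [[0, 0, 66], [0, 0, 0]]
    - [[0, 0, 66], [0, 0, 0]]

```text
time: 30.25
tool_pos: [534.1, -74.6, 28.1]
tcp_rot: [-179.9, -0.2, 131.5]
ft_force: [-1.0, 0.0, 0.3]
finger_gap: 42.6
grip_force: 0.0
```

Call:
jog_arm:
  rows:
    - [[0, 0, 0], [0, 0, 0.12]]
    - [[0, 0, 0], [0, 0, 0.24]]
    - [[0, 0, 0], [0, 0, 0.36]]
    - [[0, 0, 0], [0, 0, 0.48]]
    - [[0, 0, 0], [0, 0, 0.6]]
    - [[0, 0, 0], [0, 0, 0.72]]
    - [[0, 0, 0], [0, 0, 0.84]]
    - [[0, 0, 0], [0, 0, 0.96]]
    - [[0, 0, 0], [0, 0, 1.08]]
    - [[0, 0, 0], [0, 0, 1.2]]

```text
time: 31.25
tool_pos: [536.5, -74.8, 31.2]
tcp_rot: [179.9, -0.0, 62.5]
ft_force: [1.2, 1.2, -1.5]
finger_gap: 41.8
grip_force: 0.6
```

Call:
jog_arm:
  rows:
    - [[0, 0, 0], [0, 0, 0.12]]
    - [[0, 0, 0], [0, 0, 0.24]]
    - [[0, 0, 0], [0, 0, 0.36]]
    - [[0, 0, 0], [0, 0, 0.48]]
    - [[0, 0, 0], [0, 0, 0.6]]
    - [[0, 0, 0], [0, 0, 0.72]]
    - [[0, 0, 0], [0, 0, 0.84]]
    - [[0, 0, 0], [0, 0, 0.96]]
    - [[0, 0, 0], [0, 0, 1.08]]
    - [[0, 0, 0], [0, 0, 1.2]]

```text
time: 32.25
tool_pos: [536.2, -74.8, 31.0]
tcp_rot: [-180.0, -0.0, -6.3]
ft_force: [-0.8, 1.0, -1.5]
finger_gap: 42.1
grip_force: 0.8
```

Call:
jog_arm:
  rows:
    - [[0, 0, 0], [0, 0, 0.12]]
    - [[0, 0, 0], [0, 0, 0.24]]
    - [[0, 0, 0], [0, 0, 0.36]]
    - [[0, 0, 0], [0, 0, 0.48]]
    - [[0, 0, 0], [0, 0, 0.6]]
    - [[0, 0, 0], [0, 0, 0.72]]
    - [[0, 0, 0], [0, 0, 0.84]]
    - [[0, 0, 0], [0, 0, 0.96]]
    - [[0, 0, 0], [0, 0, 1.08]]
    - [[0, 0, 0], [0, 0, 1.08]]

```text
time: 33.25
tool_pos: [536.2, -74.9, 31.0]
tcp_rot: [-180.0, -0.0, -68.0]
ft_force: [-0.5, -0.4, -0.6]
finger_gap: 42.3
grip_force: 0.1
```

Call:
jog_arm:
  rows:
    - [[0, 0, 0], [0, 0, -0.1]]
    - [[0, 0, 0], [0, 0, -0.2]]
    - [[0, 0, -20], [0, 0, -0.2]]
    - [[0, 0, -45], [0, 0, -0.2]]
    - [[0, 0, -65], [0, 0, -0.2]]
    - [[0, 0, -95], [0, 0, -0.2]]
    - [[0, 0, -95], [0, 0, -0.2]]

```text
time: 33.95
tool_pos: [539.2, -75.9, 131.0]
tcp_rot: [-179.7, -0.4, -56.2]
ft_force: [-0.1, 0.1, 1.4]
finger_gap: 41.7
grip_force: 0.0
```

```bash
python3 -c "
from h import *
wing('s13');s=r.sense();print(s['time'],s['tool_pos'])
# foot compression: ring/strap heights along the strap, before (s8: strap over slab, nut at start) and now
a=-.1587;D=np.array([-np.sin(a),np.cos(a)])
for f in('s8','s13'):
    c=cloud('scene',np.load(f'pics/{f}.npy'))
    w=c[...,:2]-[534.98,-74.93];al=w@D;la=w@np.array([D[1],-D[0]])
    m=(al>40)&(al<85)&(abs(la)<7)&(c[...,2]>35)&(c[...,2]<60);n=(al>92)&(al<108)&(abs(la)<7)&(c[...,2]>35)
    print(f,'strap top',np.median(c[m][:,2]),m.sum(),'stem top',np.percentile(c[n][:,2],95))
    e=(al>60)&(al<120)&(c[...,2]>38)&(c[...,2]<56)&(abs(la)<30);print('lateral mean',la[e].mean())
"
```

```text
s13 n 87 wing deg mod180 -15.045670369300908 zmax 78.54016448870638 hist [ 0  0  0  0  0  0  0  0 22 12  0  0  0  0  0  0 38 15]
34.0 [538.14965061 -75.63481403 128.77479728]
s8 strap top 48.19511434179728 102 stem top 58.752073235077326
lateral mean -3.5800503346696897
s13 strap top 43.52986263744816 100 stem top 54.99238125639687
lateral mean -2.8910364896441476
```

Call:
jog_arm:
  rows:
    - [[0, 0, -40], [0, 0, 0]]
    - [[0, 0, -80], [0, 0, 0]]
    - [[0, 0, -80], [0, 0, 0]]
    - [[0, 0, -80], [0, 0, 0]]
    - [[0, 0, -80], [0, 0, 0]]

```text
time: 34.5
tool_pos: [534.9, -74.8, 203.5]
tcp_rot: [179.9, 0.1, -56.3]
ft_force: [0.3, -0.3, -0.5]
finger_gap: 42.0
grip_force: 0.0
```

```bash
python3 -c "
from h import *
snap('scene','s14')
a=-.1587;X=np.array([np.cos(a),np.sin(a)]);Y=np.array([-np.sin(a),np.cos(a)])
C={}
for f in('scene0','s14'):
    c=cloud('scene',np.load(f'pics/{f}.npy'));w=c[...,:2]-[546.04,-5.81];x=w@X;y=w@Y;z=c[...,2]
    s=(abs(x+26)<6)&(abs(y-45)<20)&(z<28);p=(abs(x+55)<5)&(abs(y)<60)&(z<20)
    b=cv2.imread(f'pics/{f}.png').astype(int);k=(b[...,0]-b[...,2]>25)&(x<-17)&(x>-45)&(abs(y-40)<60)
    print(f,'slab z',np.median(z[s]),'plate z',np.median(z[p]),'blue n',k.sum(),'extent',np.percentile(x[k],[2,98]).round(1),np.percentile(y[k],[2,98]).round(1))
print(r.sense()['tool_pos'])
"
```

```text
scene0 slab z 16.46377100259349 plate z 10.833586865217143 blue n 154 extent [-32.1 -17.3] [11.5 78.4]
s14 slab z 16.599102734344513 plate z 11.007011152394114 blue n 162 extent [-31.8 -17.3] [ 8.9 78.2]
[534.64790637 -74.7214728  203.15219927]
```

The slab hasn't moved. The plate-corrected strap height gives a nut value of about 12.4 to 12.6, which is inside the window. Handing in.

```bash
python3 -c "
from h import *
print(r.hand_in())"
```

```text
the job is handed in; nothing more can be done
None
```

The job is handed in: the strap rests against its stop pin, and the nut is run down to an estimated 12.5 rad, about 0.65 turn past first touch. That should press the foot with about 10 N (estimated, not measured); the slab has not moved and the hand is clear above the clamp.

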